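# Turn a reversible stop bar end for end in its guide

## Task

The line is changing over to boards that locate on the forked end of the fixture's stop bar. Draw the steel stop bar straight out of its guide block, lay it down flat on the plate so that you can take it by its other end, then turn it end for end and slide it back in, rib still on top, tongue first and fully home against the back of the guide, so that the forked end now sticks out. Leave the bottles standing where they are.

Things in the scene. Friction and masses are not known exactly. Their poses are not given: they have to be found in the camera images.
- stop_bar: Loose bright steel bar, 144 long (y), 34 wide, 26 high (mm), 0.3 kg, plus a rib 8 wide, 4 high along the middle of its top. Origin: centre of its underside, z up out of the ribbed face. Its sides are parallel, 34 mm apart, from y = -44 to +72 mm. At the start it lies in the guide the wrong way, fork inside, tongue sticking out, 0 to 12 mm from fully home.
- tongue_end (a point): Centre of the bar's tongue end face, at (0, -72, 13) mm in the bar's frame. The tongue is the -y end: one narrow nose 14 mm wide, 22 mm long (y = -72 to -50 mm), then 45 degree bevels out to the full width of 34 mm at y = -44 mm.
- fork_end (a point): Middle of the bar's forked end, between the prong tips, at (0, 72, 13) mm in the bar's frame. The fork is the +y end: two prongs, each 9 mm wide and 26 mm long, with a 16 mm gap between them (y = 46 to 72 mm).
- guide: Dark steel guide block with two screwed cover straps, fixed on the tooling plate: foot 92 mm wide, block 61 mm wide, 46 mm high with its screws, from y = -42 to +58 mm. Origin on its underside (plate top) in line with the slot; y along the slot, mouth at -y, z up. The mouth faces the robot's right (world -y) within 0.2 rad. The whole fixture stands in either of two line carriers.
- guide_mouth (a point): Middle of the slot's floor at its mouth, (0, -42, 8) mm in the guide's frame. The slot is 37 mm wide and 28.5 mm high above this floor (the bar has 1.5 mm play each side, 2.5 mm in height), roofed but for a 14 mm gap along the middle for the rib. The mouth is bevelled, about 6 mm at floor and sides, 3 mm at the roof.
- guide_back (a point): Middle of the slot's floor at its closed back wall, (0, 38, 8) mm in the guide's frame: the slot is 80 mm deep. Fully home, either end of the bar meets this wall, 64 mm of the bar sticks out and the bar's origin lies at y = -34 mm in the guide's frame.
- tooling_plate: Fixed black composite plate with a grid of brass inserts, 172 x 280 x 12 mm, under the guide; origin at the centre of its underside, top at world z = 36.5 mm. It is free for 165 mm or more in front of the mouth. It lies in a carrier: knobs 22 mm above its top stand just outside its long edges (the edges along y); flat latches, up to 6 mm high, overlap those edges by 13 mm.
- flux_bottle: Bystander: cream plastic bottle with a dark spout, 44 mm diameter, 111 mm high, loose, standing behind the work; origin at the centre of its foot.
- ipa_bottle: Bystander: white plastic bottle with a red spout, 50 mm diameter, 138 mm high, loose, standing behind the work; origin at the centre of its foot.

How it is judged:
By the outcome, as a careful person would: the job done as asked, in the order asked, and still so for the second after the job is handed in, with the robot touching nothing.
It also fails if it takes over 56 s, if anything falls off the work surface, if the arm or the gripper's body presses on something with over 40 N, if the wrist force passes 120 N, or if a joint passes its speed limit or range.

## Robot

A 6-joint arm with a two-finger parallel gripper is mounted at the origin on a cart in front of the work surface, level with it; the furniture and walls round the work are solid. World frame = base frame: x ahead of the robot, y to its left, z up, the work surface at z = 0. Lengths are in m, angles in rad, forces in N, time in s.
With the tool pointing down it reaches from about 0.25 to 0.725 m from the base axis. Payload 4 kg.
Tool frame: the origin (TCP) lies between the finger pads; the fingertips stand 11 mm ahead of it and the grasp point (between the pads) lies 8 mm behind it (bot.tip_extent is the distance from the TCP to the fingertips, in m); z points along the fingers, y is the line along which they close (so a half turn about z gives the same grasp; the last joint's range is limited). The gripper opens to 85 mm and grips with 20 to 120 N. Pads are 22 mm wide; open, the fingers measure 114 mm over their backs; the gripper's body (76 mm by 85 mm) begins 54 mm behind the grasp point. The pads swing forward as they close: fully open they stand 13 mm farther back than shut.
Start: joints at [0, 0.241, 0.005, 1.335, 0, 1.571], TCP at [0.5, -0, 0.242] pointing down, gripper open.
Joint ranges: [-2.72, 2.72], [-1.05, 1.87], [-1.09, 1.28], [-1.99, 2.15], [-1.42, 1.44], [-3.14, 3.14]. Speed limits (rad/s): [2.79, 2.79, 3.14, 3.14, 3.14, 3.14].

## Interface

Orientations are given as a unit quaternion [x, y, z, w].
In Python, from workcell import bot gives the robot as it stands. The module is installed in compiled form; this text tells all that it offers.
- The arm moves only by the tool drive_tool, never from a script. Its argument "rows" is a list of rows, each an object of numbers: "dx", "dy", "dz": the shift along the tool's x, y, z in units of 50 mm (1.0 is 50 mm); "wx", "wy", "wz": the turn, a rotation vector about the tool's x, y, z in units of 5 degrees (1.0 is 5 degrees); "hand": the finger opening in mm, from 0 to 85.4. A call has 1 to 20 rows; each row is the pose to reach, as a shift and turn from the pose commanded when the call began, along the tool's axes at that moment; what a row does not reach only later rows make up. A row lasts 1/10 s, in which the tool goes at most 50 mm and 8.59 degrees, less where a joint would pass 70% of its speed; a pose out of reach is approached as far as the arm can. A call with a gripper value outside its range is refused whole. The fingers move at their own pace and stop on an object; the grip force is fixed at half the most. Time passes only in rows, so rows that repeat a pose let the fingers close. It gives the time, the measured TCP pose, the force, the opening and the grip force at its end, in the units of the state.
- bot.get_obs(): the state, without advancing time (a new reading comes with each control period).
- bot.camera(name): name is "scene" or "side" or "wrist"; returns the picture (480x640x3 uint8, red, green, blue); there is no depth.
- bot.get_calibration(name): a dict with "vfov" (degrees; the focal length in pixels is half the picture's height over the tangent of half this angle, whatever the lens; pixels are square), "cx", "cy" (the principal point, pixels), "origin" and "rotation" of the camera in the world; the wrist camera has in their place "mount" (4x4, takes a point from camera to tool coordinates, whose origin is the TCP and whose axes are the flange's). Camera axes: x right, y up, looking along -z (the intrinsics and any distortion apply to the point x, -y, -z); pixel columns grow to the right and rows downward; lengths in m; the calibration is good to about 2 mm. A picture is of the moment at which its call begins: read the wrist's pose just before it. get_calibration takes no time and is no camera call.
- bot.job_done(): hands the job in; it is judged then, once.
Trained networks look in the newest picture that a camera, given by its name, has taken for a name from the list of things; names that differ only in an ending like _2 or _b are one class to them, and where a whole thing is asked for, a point or a joint stands for the part that bears it (a point fixed in the world has none). Each returns a list of dicts, best first, with "score" (0 to 1); they miss things now and then, are a little off and sometimes report something else, mostly with a low value. They report only what shows in the picture. A call takes as long as a camera call.
- bot.look_for(camera, thing): "extent" ([centre column, centre row, width, height] in pixels, round what is visible of it).
- bot.outline_of(camera, thing): "region" (480x640 bool, what is visible of it) and "extent" ([centre column, centre row, width, height] in pixels, round what is visible of it).
The state is a dict: "clock": time; "joint_pos": joint angles; "joint_vel": joint speeds; "tau": joint torques, N m; "eef_pos": TCP position; "tool_rot": TCP orientation; "ft_force": force on the tool from outside, world axes, zero at the start; "ft_torque": the same for the moment, N m; "grip_width": finger opening in m; "grasp_force": force on a finger pad.
Only numpy, scipy, OpenCV 4.12 (cv2) and the standard library are available. Lean on these libraries where they do the work, as an engineer would, in place of code of your own. Each camera call takes 0.05 s, during which the arm holds its last target. There are 200 camera calls.

## Working session

There is one attempt and no reset: what is moved stays moved. The work goes in short steps, Python scripts to look and compute and a tool call to move; the robot and the scene stay as the last step left them, time stands still between calls to the robot, and variables do not carry over. Pictures are saved under pics/ and viewed, at most 10 in all, crops included, and the job is handed in when it is done.

Besides the shell and the picture viewer there is one more tool, called after "Emit:" in YAML: its name, and indented under it one key for each argument. drive_tool: Moves the arm, as the interface text tells. Its arguments: {"type":"object","properties":{"rows":{"type":"array","items":{"type":"object","properties":{"dx":{"type":"number"},"dy":{"type":"number"},"dz":{"type":"number"},"wx":{"type":"number"},"wy":{"type":"number"},"wz":{"type":"number"},"hand":{"type":"number"}}}}},"required":["rows"]}

```bash
mkdir -p pics; cat > h.py <<'E'
import numpy as np, cv2, json
from scipy.spatial.transform import Rotation as R
from workcell import bot
def cam(n):
    c=bot.get_calibration(n); o=bot.get_obs()
    f=240/np.tan(np.radians(c['vfov'])/2)
    if 'mount' in c:
        T=np.eye(4);T[:3,:3]=R.from_quat(o['tool_rot']).as_matrix();T[:3,3]=o['eef_pos']
        T=T@np.array(c['mount'])
        return f,c['cx'],c['cy'],T[:3,3],T[:3,:3],c
    return f,c['cx'],c['cy'],np.array(c['origin']),np.array(c['rotation']),c
def proj(C,P):
    f,cx,cy,o,Rm,_=C; p=(np.atleast_2d(P)-o)@Rm
    return np.c_[cx+f*p[:,0]/-p[:,2], cy-f*p[:,1]/-p[:,2]]
def ray(C,u,v,z):
    f,cx,cy,o,Rm,_=C
    d=Rm@np.array([(u-cx)/f,-(v-cy)/f,-1]); return o+d*(z-o[2])/d[2]
def snap(n,name=None):
    C=cam(n); im=bot.camera(n)
    if name: cv2.imwrite('pics/'+name+'.png',im[:,:,::-1])
    return C,im
E
python3 - <<'E'
from h import *
ims=[]
for n in ['scene','side','wrist']:
    C,im=snap(n,n+'0'); ims.append(im)
    print(n,{k:(np.round(v,3).tolist() if not isinstance(v,str) else v) for k,v in C[5].items()})
    for t in ['stop_bar','guide','tongue_end','flux_bottle','ipa_bottle','tooling_plate']:
        for r in bot.look_for(n,t)[:1]: print(' ',t,round(r['score'],2),np.round(r['extent'],1), np.round(ray(C,r['extent'][0],r['extent'][1],.05),3))
print(bot.get_obs()['clock'], bot.tip_extent)
E
```

```text
scene {'vfov': 55.942, 'cx': 320.607, 'cy': 245.236, 'origin': [0.223, 0.844, 0.761], 'rotation': [-0.093, 0.412, 0.888, -0.181]}Traceback (most recent call last):
  File "<stdin>", line 7, in <module>
  File "h.py", line 17, in ray
    d=Rm@np.array([(u-cx)/f,-(v-cy)/f,-1]); return o+d*(z-o[2])/d[2]
      ~~^~~~~~~~~~~~~~~~~~~~~~~~~~~~~~~~~~
ValueError: matmul: Input operand 1 has a mismatch in its core dimension 0, with gufunc signature (n?,k),(k,m?)->(n?,m?) (size 3 is different from 4)
```

View pics/scene0.png

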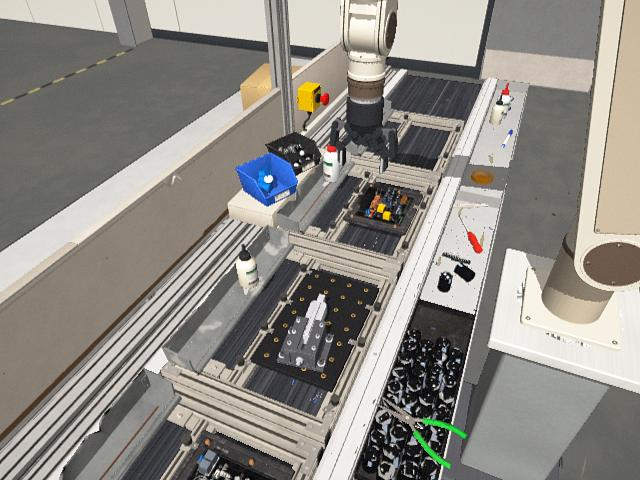

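The scene picture shows the guide at about (307,340), with the bar's tongue sticking out toward (318,300). The cream bottle is at (247,268) and the white one at (331,165). The camera rotation turns out to be a quaternion, so I'll fix the helper.

```bash
sed -i "s/np.array(c\['rotation'\])/R.from_quat(c['rotation']).as_matrix()/" h.py
python3 - <<'E'
from h import *
for n in ['scene','side','wrist']:
    C,im=snap(n,n+'0')
    print(n,{k:(np.round(v,4).tolist() if not isinstance(v,str) else v) for k,v in C[5].items()})
    for t in ['stop_bar','guide','tongue_end','flux_bottle','ipa_bottle','tooling_plate']:
        for r in bot.look_for(n,t)[:1]: print(' ',t,round(r['score'],2),np.round(r['extent'],1), np.round(ray(C,r['extent'][0],r['extent'][1],.05),3))
print(bot.get_obs()['clock'], bot.tip_extent)
a=cv2.imread('pics/scene0.png')[240:400,220:400]
b=cv2.resize(a,(540,480),interpolation=cv2.INTER_CUBIC)
cv2.imwrite('pics/scene0c.png',b)
E
```

```text
scene {'vfov': 55.9417, 'cx': 320.607, 'cy': 245.2362, 'origin': [0.2233, 0.8443, 0.7612], 'rotation': [-0.0926, 0.4119, 0.8881, -0.1815]}
  stop_bar 0.77 [313.1 321.   33.   56. ] [0.489 0.299 0.05 ]
  guide 0.63 [305.8 346.7  54.3  57. ] [0.475 0.363 0.05 ]
  tongue_end 0.56 [312.3 321.   29.2  55.4] [0.49  0.299 0.05 ]
  flux_bottle 0.96 [247.  265.7  22.4  40.8] [0.699 0.206 0.05 ]
  ipa_bottle 0.88 [330.7 163.2  21.8  36.7] [ 0.7   -0.304  0.05 ]
  tooling_plate 0.78 [314.2 331.1 129.7 122.1] [0.476 0.322 0.05 ]
side {'vfov': 56.7512, 'cx': 315.1643, 'cy': 241.8666, 'origin': [0.1578, -0.8674, 0.5522], 'rotation': [0.5278, -0.1105, -0.1662, 0.8256]}
  stop_bar 0.6 [263.8 222.6  20.5  26.1] [0.499 0.318 0.05 ]
  guide 0.9 [254.8 220.4  32.8  26.5] [0.479 0.345 0.05 ]
  tongue_end 0.6 [264.9 225.2  18.1  18.3] [0.496 0.297 0.05 ]
  flux_bottle 0.8 [328.6 213.5  16.5  33. ] [0.709 0.314 0.05 ]
  ipa_bottle 0.79 [425.1 284.5  30.6  64.7] [ 0.726 -0.169  0.05 ]
  tooling_plate 0.59 [267.4 237.4  85.6  49.7] [0.477 0.211 0.05 ]
wrist {'vfov': 61.8405, 'cx': 325.3063, 'cy': 236.7811, 'mount': [[0.0003, 0.9538, 0.3004, 0.0762], [1.0, -0.0007, 0.0012, -0.0011], [0.0014, 0.3004, -0.9538, -0.1329], [0.0, 0.0, 0.0, 1.0]]}
  guide 0.75 [304.8  13.6 227.5  27.2] [0.484 0.143 0.05 ]
  ipa_bottle 0.62 [543.8 473.9  16.5   8.4] [ 0.727 -0.286  0.05 ]
  tooling_plate 0.89 [307.2  11.8 229.5  23.5] [0.485 0.144 0.05 ]
1.2 0.011
```

View pics/wrist0.png

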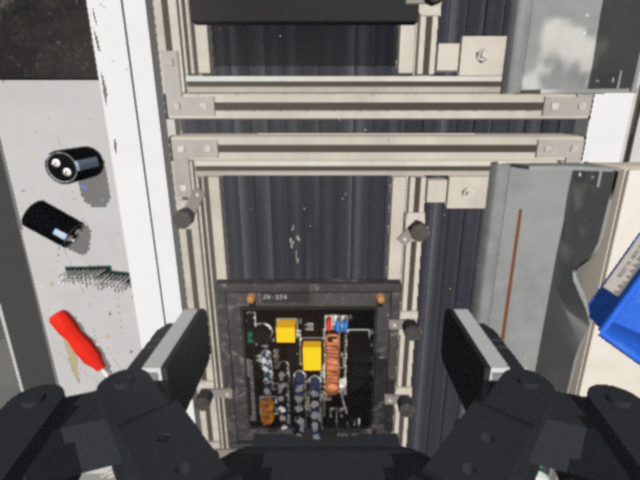

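View pics/side0.png

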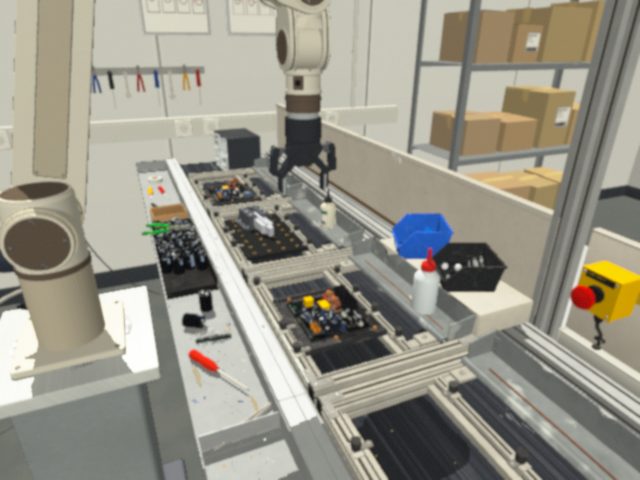

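The wrist view shows the neighbouring carrier, and our plate edge is at the top (row 10). In the side view the fixture is at (260,230). In the tool frame, tool x is world +y and tool y is world +x. I'll move the wrist camera over the fixture.

Emit:
drive_tool:
  rows:
    - {"dx":1,"dy":-0.1,"dz":-0.4}
    - {"dx":2,"dy":-0.2,"dz":-0.8}
    - {"dx":3,"dy":-0.3,"dz":-1.2}
    - {"dx":4,"dy":-0.4,"dz":-1.2}
    - {"dx":5,"dy":-0.4,"dz":-1.2}
    - {"dx":6,"dy":-0.4,"dz":-1.2}
    - {"dx":6.4,"dy":-0.4,"dz":-1.2}
    - {"dx":6.4,"dy":-0.4,"dz":-1.2}
    - {"dx":6.4,"dy":-0.4,"dz":-1.2}
    - {"dx":6.4,"dy":-0.4,"dz":-1.2}

```text
invalid input at $.rows[0]: expected keys dx, dy, dz, wx, wy, wz, hand
```

```bash
python3 - <<'E'
from h import *
C,im=snap('wrist','w1')
o=bot.get_obs(); print(np.round(o['eef_pos'],4),np.round(R.from_quat(o['tool_rot']).as_matrix(),3).tolist(),np.round(o['ft_force'],1),np.round(o['joint_pos'],2))
for t in ['stop_bar','guide','tongue_end','guide_mouth','tooling_plate']:
    for r in bot.outline_of('wrist',t)[:1]:
        m=r['region'].astype(np.uint8); c=max(cv2.findContours(m,0,2)[0],key=cv2.contourArea)
        print(t,round(r['score'],2),np.round(r['extent'],1),cv2.minAreaRect(c))
        cv2.imwrite('m_%s.png'%t,m*255)
E
```

```text
[ 0.5    -0.      0.2423] [[0.0, 1.0, -0.0], [1.0, -0.0, 0.0], [0.0, -0.0, -1.0]] [0.8 0.1 0.7] [-0.    0.24  0.    1.34  0.    1.57]
tooling_plate 0.61 [305.9  13.6 232.1  27.2] ((304.5, 12.5), (25.0, 229.0), 90.0)
```

View pics/w1.png

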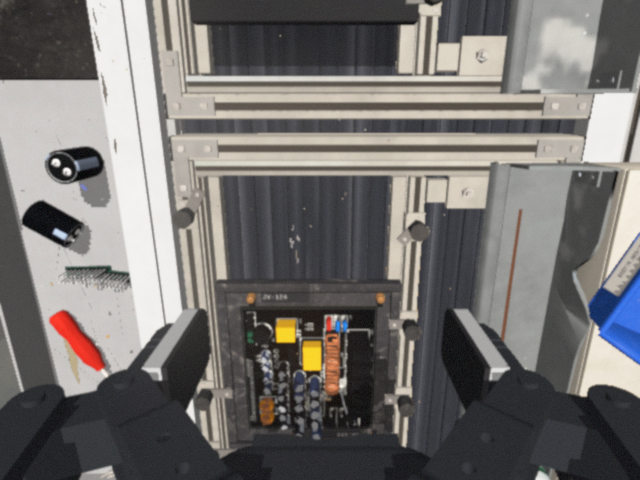

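The move was refused because every row needs all the keys, so this picture is unchanged from the start view.

Emit:
drive_tool:
  rows:
    - {"dx":1,"dy":-0.1,"dz":-0.4,"wx":0,"wy":0,"wz":0,"hand":85}
    - {"dx":2,"dy":-0.2,"dz":-0.8,"wx":0,"wy":0,"wz":0,"hand":85}
    - {"dx":3,"dy":-0.3,"dz":-1.2,"wx":0,"wy":0,"wz":0,"hand":85}
    - {"dx":4,"dy":-0.4,"dz":-1.2,"wx":0,"wy":0,"wz":0,"hand":85}
    - {"dx":5,"dy":-0.4,"dz":-1.2,"wx":0,"wy":0,"wz":0,"hand":85}
    - {"dx":6,"dy":-0.4,"dz":-1.2,"wx":0,"wy":0,"wz":0,"hand":85}
    - {"dx":6.4,"dy":-0.4,"dz":-1.2,"wx":0,"wy":0,"wz":0,"hand":85}
    - {"dx":6.4,"dy":-0.4,"dz":-1.2,"wx":0,"wy":0,"wz":0,"hand":85}
    - {"dx":6.4,"dy":-0.4,"dz":-1.2,"wx":0,"wy":0,"wz":0,"hand":85}
    - {"dx":6.4,"dy":-0.4,"dz":-1.2,"wx":0,"wy":0,"wz":0,"hand":85}
    - {"dx":6.4,"dy":-0.4,"dz":-1.2,"wx":0,"wy":0,"wz":0,"hand":85}

```text
clock: 2.6
eef_pos: [0.4803, 0.3187, 0.3026]
tool_rot: [0.708, 0.706, 0.0, 0.0]
ft_force: [-0.1, 0.5, -0.3]
grip_width: 0.0853
grasp_force: 0.0
```

```bash
python3 - <<'E'
from h import *
C,im=snap('wrist','w2')
o=bot.get_obs(); print(np.round(o['eef_pos'],4),np.round(R.from_quat(o['tool_rot']).as_matrix(),3).tolist(),np.round(o['ft_force'],1),np.round(o['joint_pos'],2))
for t in ['stop_bar','guide','tongue_end','tooling_plate']:
    for r in bot.outline_of('wrist',t)[:1]:
        m=r['region'].astype(np.uint8); c=max(cv2.findContours(m,0,2)[0],key=cv2.contourArea)
        print(t,round(r['score'],2),np.round(r['extent'],1),cv2.minAreaRect(c))
        cv2.imwrite('m_%s.png'%t,m*255)
E
```

```text
[0.4803 0.3187 0.3027] [[0.002, 1.0, 0.0], [1.0, -0.002, 0.0], [0.0, 0.0, -1.0]] [-0.6 -0.5  0.8] [ 0.59  0.38  0.36  1.55 -0.    2.16]
stop_bar 0.75 [333.4 217.   41.2 121.7] ((333.53289794921875, 217.34698486328125), (123.06423950195312, 37.44317626953125), 81.57302856445312)
guide 0.76 [323.4 154.3 110.9 115.2] ((324.0028991699219, 150.26878356933594), (112.59835052490234, 98.91320037841797), 81.25383758544922)
tongue_end 0.85 [335.8 218.6  39.  123. ] ((333.189208984375, 217.6351318359375), (122.97044372558594, 36.003379821777344), 80.53767395019531)
tooling_plate 0.97 [332.4 213.8 184.5 270.7] ((329.5, 213.0), (264.0, 183.0), 90.0)
```

View pics/w2.png

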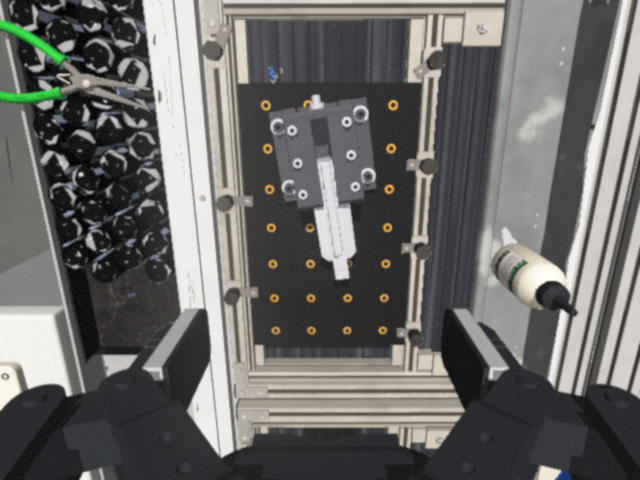

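The picture shows the guide block at about (323,150), with the bar's tongue tip at (342,279) and the mouth near row 207. The bar is tilted about 8.5°. Next I'll fit the bar outline precisely.

```bash
cat > fit.py <<'E'
from h import *
from scipy.optimize import minimize
OUT=np.array([[-7,-72],[7,-72],[7,-50],[17,-44],[17,46],[17,72],[8,72],[8,46],[-8,46],[-8,72],[-17,72],[-17,-44],[-7,-50]])/1000
PARTS=[np.array(p)/1000 for p in ([[-7,-72],[7,-72],[7,-44],[-7,-44]],[[-7,-50],[7,-50],[17,-44],[-17,-44]],[[-17,-44],[17,-44],[17,46],[-17,46]],[[8,46],[17,46],[17,72],[8,72]],[[-8,46],[-17,46],[-17,72],[-8,72]])]
def render(C,x,y,yaw,z0,S=4,h=.026):
    im=np.zeros((480*S,640*S),np.uint8); c,s=np.cos(yaw),np.sin(yaw); A=np.array([[c,-s],[s,c]])
    for p in PARTS:
        q=p@A.T+[x,y]; P=np.r_[np.c_[q,0*q[:,:1]+z0],np.c_[q,0*q[:,:1]+z0+h]]
        uv=proj(C,P); cv2.fillConvexPoly(im,np.round(cv2.convexHull(((uv+.5)*S-.5).astype(np.float32))).astype(np.int32),255)
    return cv2.resize(im,(640,480),interpolation=cv2.INTER_AREA)/255.
def fitbar(C,mask,g0,z0,box):
    r0,r1,c0,c1=box
    f=lambda p:np.abs(render(C,p[0]/1e3,p[1]/1e3,p[2]/1e2,z0)-mask)[r0:r1,c0:c1].sum()
    p=np.array([g0[0]*1e3,g0[1]*1e3,g0[2]*1e2])
    for st in (6,2,.7):
        s=minimize(f,p,method='Nelder-Mead',options=dict(initial_simplex=np.r_[[p],p+np.eye(3)*st],xatol=.03,fatol=.3)); p=s.x
    return p[0]/1e3,p[1]/1e3,p[2]/1e2,s.fun
E
python3 - <<'E'
from fit import *
C=cam('wrist'); im=cv2.imread('pics/w2.png'); g=cv2.cvtColor(im,6)
tip=ray(C,342,279,.058); print('tip',tip)
box=(212,292,300,372)
for th in (110,140,170):
    m=(g>th).astype(float); m[:,:]*=1
    sub=m[box[0]:box[1],box[2]:box[3]]
    n,l,st,_=cv2.connectedComponentsWithStats(m.astype(np.uint8)); 
    k=l[240,335]; m=(l==k).astype(float)
    m=np.clip((cv2.GaussianBlur(g,(0,0),.5).astype(float)-60)/(2*th-120),0,1)*cv2.dilate(m,np.ones((5,5)))
    print(th,st[k],np.round(fitbar(C,m,(.483,.30,.15),.0445,box),4))
# insets/plate check
print('plate corners',[np.round(ray(C,u,v,.0365),3).tolist() for u,v in((238,84),(421,82),(255,346),(424,346))])
print('gap/slot',[np.round(ray(C,u,v,.078),4).tolist() for u,v in((316,108),(333,205),(270,105),(370,97))])
cv2.imwrite('pics/w2c.png',cv2.resize(im[85:295,255:385],None,fx=2.8,fy=2.8,interpolation=cv2.INTER_CUBIC))
E
```

```text
tip [0.49568832 0.23141447 0.058     ]
110 [ 314  156   43  124 3099] [ 0.4848  0.3068  0.1535 76.6071]
140 [ 314  157   42  123 2909] [  0.4848   0.3074   0.1457 127.8115]
170 [ 315  158   41  121 2716] [4.847000e-01 3.084000e-01 1.489000e-01 5.945044e+02]
plate corners [[0.397, 0.419, 0.036], [0.568, 0.421, 0.036], [0.398, 0.139, 0.037], [0.591, 0.139, 0.036]]
gap/slot [[0.4709, 0.3976, 0.078], [0.4858, 0.3133, 0.078], [0.4319, 0.4001, 0.078], [0.5165, 0.4064, 0.078]]
```

View pics/w2c.png

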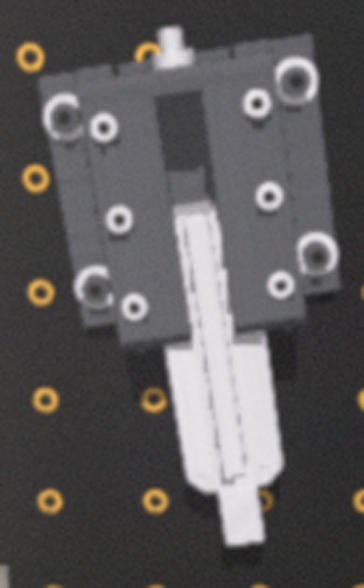

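The crop confirms the bar and guide axes are parallel at about 0.15 rad, with the bar roughly centred in the mouth. The grasp target is TCP (0.489, 0.279), so I'll hover first.

Emit:
drive_tool:
  rows:
    - {"dx":-0.2,"dy":0.05,"dz":0.9,"wx":0,"wy":0,"wz":-0.6,"hand":85}
    - {"dx":-0.4,"dy":0.1,"dz":1.8,"wx":0,"wy":0,"wz":-1.2,"hand":85}
    - {"dx":-0.6,"dy":0.15,"dz":2.7,"wx":0,"wy":0,"wz":-1.74,"hand":85}
    - {"dx":-0.79,"dy":0.17,"dz":3.6,"wx":0,"wy":0,"wz":-1.74,"hand":85}
    - {"dx":-0.79,"dy":0.17,"dz":3.65,"wx":0,"wy":0,"wz":-1.74,"hand":85}
    - {"dx":-0.79,"dy":0.17,"dz":3.65,"wx":0,"wy":0,"wz":-1.74,"hand":85}
    - {"dx":-0.79,"dy":0.17,"dz":3.65,"wx":0,"wy":0,"wz":-1.74,"hand":85}

```text
clock: 3.55
eef_pos: [0.4905, 0.282, 0.1228]
tool_rot: [0.651, 0.759, 0.003, 0.001]
ft_force: [1.0, -0.2, 1.0]
grip_width: 0.0851
grasp_force: 0.0
```

```bash
cat > st.py <<'E'
from h import *
def st(goal=None,yaw=None):
    o=bot.get_obs();M=R.from_quat(o['tool_rot']).as_matrix();p=np.array(o['eef_pos'])
    print('t',round(o['clock'],2),'p',np.round(p,4),'yaw',round(float(np.arctan2(-M[0,0],M[1,0])),4),'tilt',np.round(M[:2,2],4),'F',np.round(o['ft_force'],1),'T',np.round(o['ft_torque'],2),'w',round(o['grip_width']*1e3,1),o['grasp_force'],'q',np.round(o['joint_pos'],2))
    if goal is not None: print('units',np.round(M.T@(np.array(goal)-p)/.05,3))
E
python3 - <<'E'
from st import *; from fit import *
st((.489,.2793,.058))
C,im=snap('wrist','w3'); g=cv2.cvtColor(im,7).astype(float)
# expected bar outline overlay
r=render(C,.4848,.307,.15,.0445); e=cv2.findContours((r>.5).astype(np.uint8),0,2)[0]
v=im[:,:,::-1].copy(); cv2.drawContours(v,e,-1,(0,0,255),1); cv2.imwrite('pics/w3o.png',v)
E
```

```text
t 3.55 p [0.4905 0.282  0.1228] yaw 0.152 tilt [0.0045 0.0028] F [ 1.  -0.2  1. ] T [0.03 0.03 0.  ] w 85.1 0.0 q [ 0.52  0.44 -0.03  1.1   0.    1.94]
units [-0.051 -0.044  1.295]
```

View pics/w3o.png

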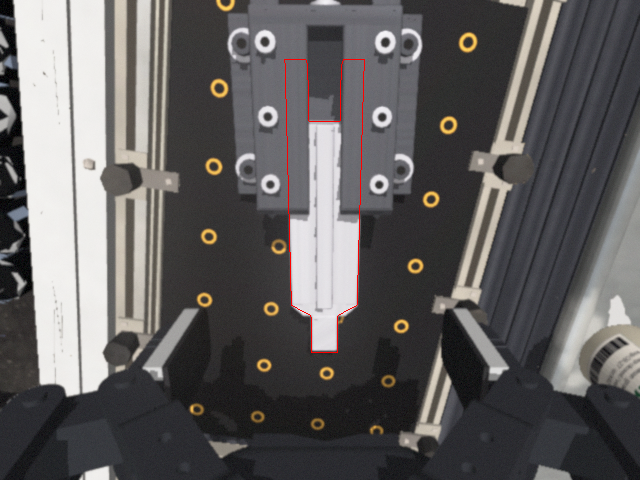

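The overlay agrees with the picture: the mouth is at row 212 and the tongue tip at (324,351). Now I'll descend over the bar.

Emit:
drive_tool:
  rows:
    - {"dx":-0.02,"dy":0,"dz":0.4,"wx":0,"wy":0,"wz":0,"hand":85}
    - {"dx":-0.02,"dy":0,"dz":0.8,"wx":0,"wy":0,"wz":0,"hand":85}
    - {"dx":-0.02,"dy":0,"dz":1.1,"wx":0,"wy":0,"wz":0,"hand":85}
    - {"dx":-0.02,"dy":0,"dz":1.22,"wx":0,"wy":0,"wz":0,"hand":85}
    - {"dx":-0.02,"dy":0,"dz":1.22,"wx":0,"wy":0,"wz":0,"hand":85}
    - {"dx":-0.02,"dy":0,"dz":1.22,"wx":0,"wy":0,"wz":0,"hand":85}
    - {"dx":-0.02,"dy":0,"dz":1.22,"wx":0,"wy":0,"wz":0,"hand":85}

```text
clock: 4.3
eef_pos: [0.4897, 0.2802, 0.0603]
tool_rot: [0.651, 0.759, 0.001, 0.0]
ft_force: [0.8, 0.3, 0.2]
grip_width: 0.085
grasp_force: 0.0
```

```bash
python3 -c "
from st import *; st((.489,.2793,.058))"
```

```text
t 4.3 p [0.4897 0.2802 0.0603] yaw 0.152 tilt [0.0024 0.0014] F [0.8 0.3 0.2] T [-0.01 -0.01  0.02] w 85.0 0.0 q [ 0.52  0.5  -0.11  0.96  0.    1.94]
units [-0.016 -0.016  0.046]
```

Emit:
drive_tool:
  rows:
    - {"dx":-0.01,"dy":-0.01,"dz":0.02,"wx":0,"wy":0,"wz":0,"hand":60}
    - {"dx":-0.01,"dy":-0.01,"dz":0.02,"wx":0,"wy":0,"wz":0,"hand":45}
    - {"dx":-0.01,"dy":-0.01,"dz":0.02,"wx":0,"wy":0,"wz":0,"hand":36}
    - {"dx":-0.01,"dy":-0.01,"dz":0.02,"wx":0,"wy":0,"wz":0,"hand":30}
    - {"dx":-0.01,"dy":-0.01,"dz":0.02,"wx":0,"wy":0,"wz":0,"hand":25}
    - {"dx":-0.01,"dy":-0.01,"dz":0.02,"wx":0,"wy":0,"wz":0,"hand":20}
    - {"dx":-0.01,"dy":-0.01,"dz":0.02,"wx":0,"wy":0,"wz":0,"hand":20}
    - {"dx":-0.01,"dy":-0.01,"dz":0.02,"wx":0,"wy":0,"wz":0,"hand":20}
    - {"dx":-0.01,"dy":-0.01,"dz":0.02,"wx":0,"wy":0,"wz":0,"hand":20}

```text
clock: 5.2
eef_pos: [0.4887, 0.279, 0.0582]
tool_rot: [0.652, 0.759, 0.0, 0.0]
ft_force: [2.0, -1.7, 4.8]
grip_width: 0.0332
grasp_force: 59.2
```

```bash
python3 -c "
from st import *; st((.489,.2793,.058))"
```

```text
t 5.2 p [0.4887 0.279  0.0582] yaw 0.1517 tilt [0.0011 0.0001] F [ 2.  -1.7  4.8] T [-0.26 -0.26 -0.01] w 33.2 59.17885422706604 q [ 0.52  0.51 -0.11  0.95 -0.    1.94]
units [0.006 0.006 0.004]
```

Emit:
drive_tool:
  rows:
    - {"dx":-0.1,"dy":0,"dz":0,"wx":0,"wy":0,"wz":0,"hand":20}
    - {"dx":-0.2,"dy":0,"dz":0,"wx":0,"wy":0,"wz":0,"hand":20}
    - {"dx":-0.3,"dy":0,"dz":0,"wx":0,"wy":0,"wz":0,"hand":20}
    - {"dx":-0.4,"dy":0,"dz":0,"wx":0,"wy":0,"wz":0,"hand":20}

```text
clock: 5.6
eef_pos: [0.4909, 0.2584, 0.0573]
tool_rot: [0.651, 0.759, -0.001, -0.0]
ft_force: [-0.1, 0.5, 0.7]
grip_width: 0.0328
grasp_force: 59.0
```

```bash
python3 - <<'E'
from st import *; st()
C=cam('wrist')
import pickle
E
```

```text
t 5.6 p [0.4909 0.2584 0.0573] yaw 0.1517 tilt [-0.0011 -0.0007] F [-0.1  0.5  0.7] T [ 0.38 -0.07 -0.04] w 32.8 59.02142107486725 q [ 0.48  0.49 -0.13  0.94 -0.    1.9 ]
```

Forces stay low, so I'll continue the pull.

Emit:
drive_tool:
  rows:
    - {"dx":-0.15,"dy":0,"dz":0,"wx":0,"wy":0,"wz":0,"hand":20}
    - {"dx":-0.3,"dy":0,"dz":0,"wx":0,"wy":0,"wz":0,"hand":20}
    - {"dx":-0.45,"dy":0,"dz":0,"wx":0,"wy":0,"wz":0,"hand":20}
    - {"dx":-0.6,"dy":0,"dz":0,"wx":0,"wy":0,"wz":0,"hand":20}
    - {"dx":-0.75,"dy":0,"dz":0,"wx":0,"wy":0,"wz":0,"hand":20}
    - {"dx":-0.9,"dy":0,"dz":0,"wx":0,"wy":0,"wz":0,"hand":20}
    - {"dx":-1.05,"dy":0,"dz":0,"wx":0,"wy":0,"wz":0,"hand":20}
    - {"dx":-1.2,"dy":0,"dz":0,"wx":0,"wy":0,"wz":0,"hand":20}
    - {"dx":-1.36,"dy":0,"dz":0,"wx":0,"wy":0,"wz":0,"hand":20}
    - {"dx":-1.36,"dy":0,"dz":0,"wx":0,"wy":0,"wz":0,"hand":20}
    - {"dx":-1.36,"dy":0,"dz":0,"wx":0,"wy":0,"wz":0,"hand":20}
    - {"dx":-1.36,"dy":0,"dz":0,"wx":0,"wy":0,"wz":0,"hand":20}
    - {"dx":-1.36,"dy":0,"dz":0,"wx":0,"wy":0,"wz":0,"hand":20}

```text
clock: 6.9
eef_pos: [0.5015, 0.1923, 0.0578]
tool_rot: [0.651, 0.759, 0.0, -0.0]
ft_force: [-0.3, -0.7, -2.0]
grip_width: 0.0333
grasp_force: 59.2
```

```bash
python3 - <<'E'
from st import *; from fit import *; st()
C,im=snap('wrist','w4')
o=bot.get_obs(); M=R.from_quat(o['tool_rot']).as_matrix(); b=np.array(o['eef_pos'])+M@[.028,0,0]
r=render(C,b[0],b[1],.1517,o['eef_pos'][2]-.0137); e=cv2.findContours((r>.5).astype(np.uint8),0,2)[0]
v=im[:,:,::-1].copy(); cv2.drawContours(v,e,-1,(0,0,255),1); cv2.imwrite('pics/w4o.png',v)
E
```

```text
t 6.9 p [0.5015 0.1923 0.0578] yaw 0.1523 tilt [0.     0.0001] F [-0.3 -0.7 -2. ] T [-0.08 -0.05 -0.03] w 33.3 59.18561518192291 q [ 0.37  0.46 -0.19  0.92  0.    1.78]
```

View pics/w4o.png

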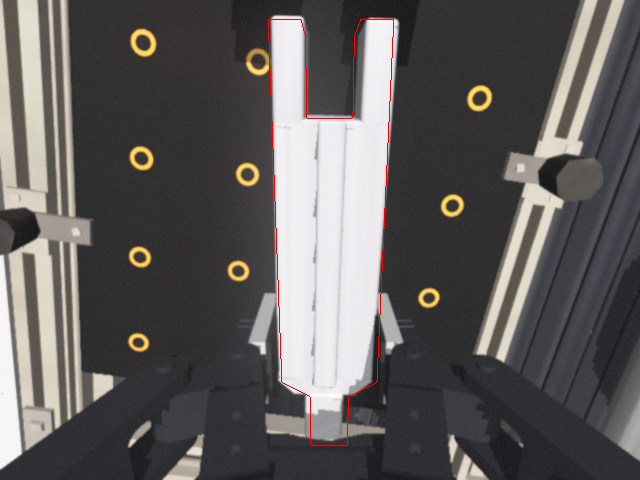

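The bar is clear of the guide, with prong tips at row 17 and no guide overlapping them, and it sits straight in the grip. Now I'll lower it onto the plate.

Emit:
drive_tool:
  rows:
    - {"dx":0,"dy":0,"dz":0.04,"wx":0,"wy":0,"wz":0,"hand":20}
    - {"dx":0,"dy":0,"dz":0.08,"wx":0,"wy":0,"wz":0,"hand":20}
    - {"dx":0,"dy":0,"dz":0.12,"wx":0,"wy":0,"wz":0,"hand":20}
    - {"dx":0,"dy":0,"dz":0.15,"wx":0,"wy":0,"wz":0,"hand":20}
    - {"dx":0,"dy":0,"dz":0.15,"wx":0,"wy":0,"wz":0,"hand":20}
    - {"dx":0,"dy":0,"dz":0.15,"wx":0,"wy":0,"wz":0,"hand":20}
    - {"dx":0,"dy":0,"dz":0.15,"wx":0,"wy":0,"wz":0,"hand":20}

```text
clock: 7.65
eef_pos: [0.5019, 0.1927, 0.0518]
tool_rot: [0.651, 0.759, 0.001, 0.0]
ft_force: [-3.1, 0.7, 7.3]
grip_width: 0.0331
grasp_force: 59.8
```

```bash
python3 -c "
from st import *; st()"
```

```text
t 7.65 p [0.5019 0.1927 0.0518] yaw 0.1522 tilt [0.0014 0.0015] F [-3.1  0.7  7.3] T [-0.15  0.62 -0.18] w 33.1 59.82425630092621 q [ 0.37  0.47 -0.19  0.91  0.    1.78]
```

Contact is at about 7 N. I'll release, rise and look.

Emit:
drive_tool:
  rows:
    - {"dx":0,"dy":0,"dz":0.13,"wx":0,"wy":0,"wz":0,"hand":45}
    - {"dx":0,"dy":0,"dz":0.12,"wx":0,"wy":0,"wz":0,"hand":60}
    - {"dx":0,"dy":0,"dz":0.12,"wx":0,"wy":0,"wz":0,"hand":80}
    - {"dx":0,"dy":0,"dz":0.12,"wx":0,"wy":0,"wz":0,"hand":85}
    - {"dx":0,"dy":0,"dz":0,"wx":0,"wy":0,"wz":0,"hand":85}
    - {"dx":0,"dy":0,"dz":-0.5,"wx":0,"wy":0,"wz":0,"hand":85}
    - {"dx":0,"dy":0,"dz":-1.3,"wx":0,"wy":0,"wz":0,"hand":85}
    - {"dx":0,"dy":0,"dz":-2.2,"wx":0,"wy":0,"wz":0,"hand":85}
    - {"dx":0.5,"dy":0,"dz":-3,"wx":0,"wy":0,"wz":0,"hand":85}
    - {"dx":1.1,"dy":0,"dz":-3,"wx":0,"wy":0,"wz":0,"hand":85}
    - {"dx":1.1,"dy":0,"dz":-3,"wx":0,"wy":0,"wz":0,"hand":85}
    - {"dx":1.1,"dy":0,"dz":-3,"wx":0,"wy":0,"wz":0,"hand":85}
    - {"dx":1.1,"dy":0,"dz":-3,"wx":0,"wy":0,"wz":0,"hand":85}
    - {"dx":1.1,"dy":0,"dz":-3,"wx":0,"wy":0,"wz":0,"hand":85}

```text
clock: 9.05
eef_pos: [0.4929, 0.2453, 0.1995]
tool_rot: [0.652, 0.758, -0.001, -0.0]
ft_force: [-0.6, 0.1, -0.2]
grip_width: 0.0849
grasp_force: 0.0
```

```bash
python3 - <<'E'
from st import *; from fit import *; st()
C,im=snap('wrist','w5'); g=cv2.cvtColor(im,7)
r=bot.outline_of('wrist','stop_bar')
o=r[0]; reg=o['region'].astype(np.uint8); print(o['score'],o['extent'])
E_=np.array(o['extent']); box=[int(max(0,E_[1]-E_[3]/2-8)),int(min(479,E_[1]+E_[3]/2+8)),int(E_[0]-E_[2]/2-8),int(E_[0]+E_[2]/2+8)]
m=np.clip((g.astype(float)-60)/120,0,1)*cv2.dilate(reg,np.ones((9,9)))
x,y,a,f=fitbar(C,m,(.4975,.22,.152),.0365,box); print('bar',x,y,a,f)
rr=render(C,x,y,a,.0365); e=cv2.findContours((rr>.5).astype(np.uint8),0,2)[0]
v=im[:,:,::-1].copy(); cv2.drawContours(v,e,-1,(0,0,255),1); cv2.imwrite('pics/w5o.png',v)
s=lambda t:np.array([x-np.sin(a)*t,y+np.cos(a)*t,.0495])
for t in (.027,.03): 
    print(t,s(t)); st(s(t))
E
```

```text
t 9.05 p [0.4929 0.2453 0.1995] yaw 0.1508 tilt [-0.0017 -0.001 ] F [-0.6  0.1 -0.2] T [0.04 0.03 0.05] w 84.9 0.0 q [ 0.46  0.36  0.06  1.27 -0.    1.88]
0.66 [328.9, 249.1, 51.4, 193.2]
bar 0.4966668247527708 0.21941713771066135 0.14800348908769984 286.3848039215686
0.027 [0.4926853  0.24612196 0.0495    ]
t 9.15 p [0.4931 0.2455 0.1997] yaw 0.1507 tilt [-0.0011 -0.0007] F [0.1 0.6 0.7] T [-0.01  0.03 -0.05] w 84.8 0.0 q [ 0.46  0.36  0.06  1.27 -0.    1.88]
units [ 1.600e-02 -3.000e-03  3.005e+00]
0.03 [0.49224291 0.24908916 0.0495    ]
t 9.15 p [0.4931 0.2455 0.1997] yaw 0.1507 tilt [-0.0011 -0.0007] F [0.1 0.6 0.7] T [-0.01  0.03 -0.05] w 84.8 0.0 q [ 0.46  0.36  0.06  1.27 -0.    1.88]
units [ 7.600e-02 -3.000e-03  3.005e+00]
```

View pics/w5o.png

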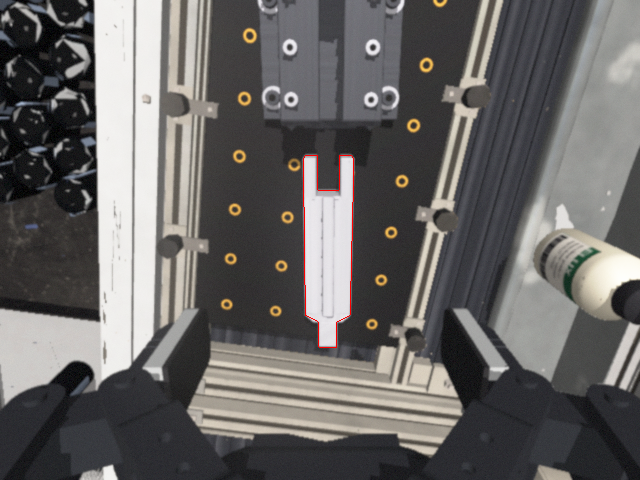

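The bar lies flat on the plate at (0.4967, 0.2194) with yaw 0.148, and the fitted outline matches it. The guide mouth is at row 122 with its straps symmetric about column 331. I'll grip by the fork end next.

Emit:
drive_tool:
  rows:
    - {"dx":0.03,"dy":0,"dz":0.6,"wx":0,"wy":0,"wz":0.03,"hand":70}
    - {"dx":0.03,"dy":0,"dz":1.3,"wx":0,"wy":0,"wz":0.03,"hand":70}
    - {"dx":0.03,"dy":0,"dz":2.0,"wx":0,"wy":0,"wz":0.03,"hand":70}
    - {"dx":0.03,"dy":0,"dz":2.6,"wx":0,"wy":0,"wz":0.03,"hand":70}
    - {"dx":0.03,"dy":0,"dz":2.9,"wx":0,"wy":0,"wz":0.03,"hand":70}
    - {"dx":0.03,"dy":0,"dz":2.97,"wx":0,"wy":0,"wz":0.03,"hand":70}
    - {"dx":0.03,"dy":0,"dz":2.97,"wx":0,"wy":0,"wz":0.03,"hand":70}
    - {"dx":0.03,"dy":0,"dz":2.97,"wx":0,"wy":0,"wz":0.03,"hand":70}
    - {"dx":0.03,"dy":0,"dz":2.97,"wx":0,"wy":0,"wz":0.03,"hand":70}

```text
clock: 10.05
eef_pos: [0.4941, 0.2482, 0.0532]
tool_rot: [0.652, 0.758, 0.001, 0.001]
ft_force: [0.2, -0.5, 0.4]
grip_width: 0.0697
grasp_force: 0.0
```

```bash
python3 - <<'E'
from st import *; st((.4925,.2471,.0495))
# guide axis from strap screws in w5 and w3 (use recorded poses)
c=bot.get_calibration('wrist'); f=240/np.tan(np.radians(c['vfov'])/2)
def C_at(p,yaw,tilt):
    M=np.array([[-np.sin(yaw),np.cos(yaw),tilt[0]],[np.cos(yaw),np.sin(yaw),tilt[1]],[0,0,-1.]])
    M[2,0]=M[:2,0]@tilt; M[2,1]=M[:2,1]@tilt
    T=np.eye(4);T[:3,:3]=M;T[:3,3]=p;T=T@np.array(c['mount']);return f,c['cx'],c['cy'],T[:3,3],T[:3,:3],c
for nm,p,yaw,tilt,pts in (('w3',[.4905,.282,.1228],.152,[.0045,.0028],[(265,42),(385,42),(268,117),(382,117),(270,184),(380,184)]),('w5',[.4930,.2454,.1996],.1508,[-.0014,-.0008],[(290,47),(373,47),(291,100),(371,100)])):
    C=C_at(p,yaw,np.array(tilt)); im=cv2.cvtColor(cv2.imread('pics/%s.png'%nm),6); out=[]
    for u,v in pts:
        r=12; s=(im[v-r:v+r+1,u-r:u+r+1]>150).astype(np.uint8); n,l,stt,cen=cv2.connectedComponentsWithStats(s); k=1+np.argmax(stt[1:,4]) if n>1 else 0
        x,y,w,h,_=stt[k]; uu,vv=u-r+x+(w-1)/2,v-r+y+(h-1)/2
        out.append(ray(C,uu,vv,.0815)[:2])
    out=np.array(out); mid=(out[::2]+out[1::2])/2; sp=np.linalg.norm(out[::2]-out[1::2],axis=1)
    d=mid[0]-mid[-1]; print(nm,np.round(mid,4).tolist(),np.round(sp,4),'yaw',np.arctan2(-d[0],d[1]), 'strap yaw',[np.arctan2(q[1],q[0]).round(4) for q in out[1::2]-out[::2]])
    a=.149
    for m_ in mid: # lateral offset of guide axis from initial bar axis
        print('  lat vs grip pose',round(float((m_-[.4887,.279])@[np.cos(a),np.sin(a)]),4))
E
```

```text
t 10.05 p [0.4941 0.2482 0.0532] yaw 0.1491 tilt [0.0025 0.0012] F [ 0.2 -0.5  0.4] T [ 0.03  0.04 -0.03] w 69.7 0.0 q [ 0.47  0.49 -0.15  0.93  0.    1.89]
units [-0.017 -0.035  0.074]
w3 [[0.4735, 0.3832], [0.4777, 0.3552], [0.482, 0.3272]] [0.0477 0.0475 0.0477] yaw 0.14984669075835508 strap yaw [np.float64(0.149), np.float64(0.1522), np.float64(0.1517)]
  lat vs grip pose 0.0005
  lat vs grip pose 0.0005
  lat vs grip pose 0.0005
w5 [[0.4777, 0.3556], [0.4819, 0.3275]] [0.0477 0.0474] yaw 0.1499369943243597 strap yaw [np.float64(0.1507), np.float64(0.151)]
  lat vs grip pose 0.0004
  lat vs grip pose 0.0005
```

The guide axis yaw is 0.150 rad and the bar's original line lies within 0.5 mm of it. Closing the fingers.

Emit:
drive_tool:
  rows:
    - {"dx":0,"dy":-0.01,"dz":0.03,"wx":0,"wy":0,"wz":0,"hand":55}
    - {"dx":0,"dy":-0.01,"dz":0.03,"wx":0,"wy":0,"wz":0,"hand":45}
    - {"dx":0,"dy":-0.01,"dz":0.03,"wx":0,"wy":0,"wz":0,"hand":36}
    - {"dx":0,"dy":-0.01,"dz":0.03,"wx":0,"wy":0,"wz":0,"hand":30}
    - {"dx":0,"dy":-0.01,"dz":0.03,"wx":0,"wy":0,"wz":0,"hand":25}
    - {"dx":0,"dy":-0.01,"dz":0.03,"wx":0,"wy":0,"wz":0,"hand":20}
    - {"dx":0,"dy":-0.01,"dz":0.03,"wx":0,"wy":0,"wz":0,"hand":20}
    - {"dx":0,"dy":-0.01,"dz":0.03,"wx":0,"wy":0,"wz":0,"hand":20}
    - {"dx":0,"dy":-0.01,"dz":0.03,"wx":0,"wy":0,"wz":0,"hand":20}

```text
clock: 10.95
eef_pos: [0.4931, 0.248, 0.051]
tool_rot: [0.652, 0.758, 0.001, 0.0]
ft_force: [-1.0, 0.6, 6.4]
grip_width: 0.0329
grasp_force: 62.0
```

```bash
python3 -c "
from st import *; st((.4925,.2471,.0495))"
```

```text
t 10.95 p [0.4931 0.248  0.051 ] yaw 0.1493 tilt [0.0014 0.0007] F [-1.   0.6  6.4] T [-0.03  0.03  0.03] w 32.9 61.97486758232117 q [ 0.47  0.5  -0.15  0.92 -0.    1.89]
units [-0.016 -0.014  0.03 ]
```

The bar is gripped about 29 mm toward the fork from its centre. I'll lift it, move back a bit and make the first quarter turn. Joint 6 has room in the CCW direction.

Emit:
drive_tool:
  rows:
    - {"dx":0,"dy":0,"dz":-0.2,"wx":0,"wy":0,"wz":0,"hand":20}
    - {"dx":0,"dy":0,"dz":-0.7,"wx":0,"wy":0,"wz":0,"hand":20}
    - {"dx":0,"dy":0,"dz":-1.3,"wx":0,"wy":0,"wz":0,"hand":20}
    - {"dx":-0.3,"dy":0,"dz":-2,"wx":0,"wy":0,"wz":0,"hand":20}
    - {"dx":-0.6,"dy":0,"dz":-2.6,"wx":0,"wy":0,"wz":-0.8,"hand":20}
    - {"dx":-0.9,"dy":0,"dz":-3,"wx":0,"wy":0,"wz":-2,"hand":20}
    - {"dx":-1,"dy":0,"dz":-3,"wx":0,"wy":0,"wz":-3.5,"hand":20}
    - {"dx":-1,"dy":0,"dz":-3,"wx":0,"wy":0,"wz":-5,"hand":20}
    - {"dx":-1,"dy":0,"dz":-3,"wx":0,"wy":0,"wz":-6.5,"hand":20}
    - {"dx":-1,"dy":0,"dz":-3,"wx":0,"wy":0,"wz":-8,"hand":20}
    - {"dx":-1,"dy":0,"dz":-3,"wx":0,"wy":0,"wz":-9.5,"hand":20}
    - {"dx":-1,"dy":0,"dz":-3,"wx":0,"wy":0,"wz":-11,"hand":20}
    - {"dx":-1,"dy":0,"dz":-3,"wx":0,"wy":0,"wz":-12.5,"hand":20}
    - {"dx":-1,"dy":0,"dz":-3,"wx":0,"wy":0,"wz":-14,"hand":20}
    - {"dx":-1,"dy":0,"dz":-3,"wx":0,"wy":0,"wz":-15.5,"hand":20}
    - {"dx":-1,"dy":0,"dz":-3,"wx":0,"wy":0,"wz":-17,"hand":20}
    - {"dx":-1,"dy":0,"dz":-3,"wx":0,"wy":0,"wz":-18,"hand":20}

```text
clock: 12.65
eef_pos: [0.4989, 0.1979, 0.1995]
tool_rot: [-0.077, 0.997, -0.0, -0.001]
ft_force: [0.4, -0.5, -3.1]
grip_width: 0.0329
grasp_force: 61.0
```

Emit:
drive_tool:
  rows:
    - {"dx":0,"dy":0,"dz":0,"wx":0,"wy":0,"wz":-1.5,"hand":20}
    - {"dx":0,"dy":0,"dz":0,"wx":0,"wy":0,"wz":-3,"hand":20}
    - {"dx":0,"dy":0,"dz":0,"wx":0,"wy":0,"wz":-4.5,"hand":20}
    - {"dx":0,"dy":0,"dz":0,"wx":0,"wy":0,"wz":-6,"hand":20}
    - {"dx":0,"dy":0,"dz":0,"wx":0,"wy":0,"wz":-7.5,"hand":20}
    - {"dx":0,"dy":0,"dz":0,"wx":0,"wy":0,"wz":-9,"hand":20}
    - {"dx":0,"dy":0,"dz":0,"wx":0,"wy":0,"wz":-10.5,"hand":20}
    - {"dx":0,"dy":0,"dz":0,"wx":0,"wy":0,"wz":-12,"hand":20}
    - {"dx":0,"dy":0,"dz":0,"wx":0,"wy":0,"wz":-13.5,"hand":20}
    - {"dx":0,"dy":0,"dz":0,"wx":0,"wy":0,"wz":-15,"hand":20}
    - {"dx":0,"dy":0,"dz":0,"wx":0,"wy":0,"wz":-16.5,"hand":20}
    - {"dx":0,"dy":0,"dz":0,"wx":0,"wy":0,"wz":-17.5,"hand":20}
    - {"dx":0,"dy":0,"dz":0,"wx":0,"wy":0,"wz":-18,"hand":20}
    - {"dx":0,"dy":0,"dz":0,"wx":0,"wy":0,"wz":-18,"hand":20}
    - {"dx":0,"dy":0,"dz":0,"wx":0,"wy":0,"wz":-18,"hand":20}
    - {"dx":0,"dy":0,"dz":0,"wx":0,"wy":0,"wz":-18,"hand":20}
    - {"dx":0,"dy":0,"dz":0,"wx":0,"wy":0,"wz":-18,"hand":20}

```text
clock: 14.35
eef_pos: [0.4998, 0.1982, 0.2002]
tool_rot: [0.758, -0.653, -0.0, 0.0]
ft_force: [0.0, 0.6, -3.1]
grip_width: 0.0331
grasp_force: 61.0
```

```bash
python3 - <<'E'
from st import *; st((.5019,.1956,.0602)); st((.5019,.1956,.0602))
C,im=snap('wrist','w6')
# bar pose check in grip: overlay difference via fit with z tied to the tool
from fit import *
o=bot.get_obs();M=R.from_quat(o['tool_rot']).as_matrix();p=np.array(o['eef_pos']);yaw=np.arctan2(-M[0,0],M[1,0])
b=p+M@[-.0288,0,0]
g=cv2.cvtColor(im,7); r=bot.outline_of('wrist','stop_bar'); print([(round(q['score'],2),np.round(q['extent'])) for q in r[:1]])
rd=render(C,b[0],b[1],yaw,p[2]-.0145)
box=(0,479,200,440)
print('pred rows',np.where(rd.any(1))[0][[0,-1]],'cols',np.where(rd.any(0))[0][[0,-1]])
e=cv2.findContours((rd>.5).astype(np.uint8),0,2)[0]
v=im[:,:,::-1].copy(); cv2.drawContours(v,e,-1,(0,0,255),1); cv2.imwrite('pics/w6o.png',v)
if r:
    reg=r[0]['region'].astype(np.uint8); E_=r[0]['extent']
    m=np.clip((g.astype(float)-60)/120,0,1)*cv2.dilate(reg,np.ones((7,7)))
    bx=(int(max(0,E_[1]-E_[3]/2-8)),int(min(479,E_[1]+E_[3]/2-20)),int(E_[0]-E_[2]/2-10),int(E_[0]+E_[2]/2+10))
    q=fitbar(C,m,(b[0],b[1],yaw),p[2]-.0145,bx); print('pred',b,yaw,'fit',q)
E
```

```text
t 14.35 p [0.4998 0.1982 0.2002] yaw -2.9928 tilt [-0.0004 -0.0002] F [ 0.   0.6 -3.1] T [-0.09  0.01  0.01] w 33.1 61.00904703140259 q [ 0.38  0.34  0.03  1.26  0.   -1.34]
units [ 0.058 -0.035  2.8  ]
t 14.35 p [0.4998 0.1982 0.2002] yaw -2.9928 tilt [-0.0004 -0.0002] F [ 0.   0.6 -3.1] T [-0.09  0.01  0.01] w 33.1 61.00904703140259 q [ 0.38  0.34  0.03  1.26  0.   -1.34]
units [ 0.058 -0.035  2.8  ]
[(0.96, array([326., 320., 108., 236.]))]
pred rows [205 479] cols [267 375]
pred [0.49555967 0.22671599 0.20025661] -2.992691494196175 fit (np.float64(0.4932176492339885), np.float64(0.23202983683591993), np.float64(-2.9883937758693713), np.float64(3115.1421568627447))
```

```bash
python3 - <<'E'
from fit import *
im=cv2.imread('pics/w6.png'); o=cv2.imread('pics/w6o.png'); g=cv2.cvtColor(im,6)
C=cam('wrist'); ob=bot.get_obs();M=R.from_quat(ob['tool_rot']).as_matrix();p=np.array(ob['eef_pos']);yaw=np.arctan2(-M[0,0],M[1,0]); b=p+M@[-.0288,0,0]
rd=render(C,b[0],b[1],yaw,p[2]-.0145)>.5
for r in (204,206,210,220,235,250,265,280,300):
    t=lambda a:(np.where(np.diff(a.astype(int)))[0]).tolist()
    print(r,t(cv2.GaussianBlur(g,(3,3),0)[r,240:410]>130),t(rd[r,240:410]))
E
```

```text
204 [] []
206 [25, 28] [35, 60, 102, 127]
210 [21, 24, 29, 32] [33, 60, 102, 129]
220 [73, 76, 82, 84, 114, 134] [28, 60, 102, 133]
235 [33, 56, 112, 135] [27, 61, 102, 134]
250 [33, 57, 112, 135] [27, 61, 101, 134]
265 [18, 24, 34, 57, 66, 77, 111, 135] [28, 61, 101, 133]
280 [35, 58, 109, 135, 165, 168] [29, 133]
300 [35, 93, 95, 136] [29, 132]
```

View pics/w6o.png

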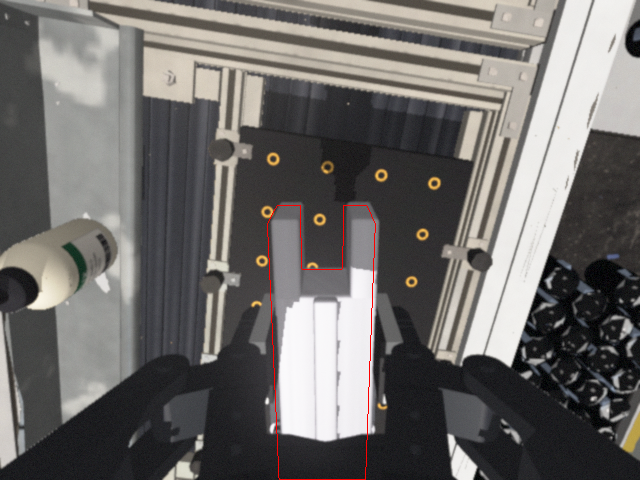

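The picture shows the bar turned, with the fork toward the camera at rows 203–297 and held straight on its predicted outline. Both bottles and the plate are undisturbed. I'll descend to the pre-insert pose.

Emit:
drive_tool:
  rows:
    - {"dx":0.06,"dy":-0.03,"dz":0.5,"wx":0,"wy":0,"wz":-0.01,"hand":20}
    - {"dx":0.06,"dy":-0.03,"dz":1.1,"wx":0,"wy":0,"wz":-0.01,"hand":20}
    - {"dx":0.06,"dy":-0.03,"dz":1.7,"wx":0,"wy":0,"wz":-0.01,"hand":20}
    - {"dx":0.06,"dy":-0.03,"dz":2.2,"wx":0,"wy":0,"wz":-0.01,"hand":20}
    - {"dx":0.06,"dy":-0.03,"dz":2.6,"wx":0,"wy":0,"wz":-0.01,"hand":20}
    - {"dx":0.06,"dy":-0.03,"dz":2.78,"wx":0,"wy":0,"wz":-0.01,"hand":20}
    - {"dx":0.06,"dy":-0.03,"dz":2.78,"wx":0,"wy":0,"wz":-0.01,"hand":20}
    - {"dx":0.06,"dy":-0.03,"dz":2.78,"wx":0,"wy":0,"wz":-0.01,"hand":20}
    - {"dx":0.06,"dy":-0.03,"dz":2.78,"wx":0,"wy":0,"wz":-0.01,"hand":20}
    - {"dx":0.06,"dy":-0.03,"dz":2.78,"wx":0,"wy":0,"wz":-0.01,"hand":20}
    - {"dx":0.06,"dy":-0.03,"dz":2.78,"wx":0,"wy":0,"wz":-0.01,"hand":20}

```text
clock: 15.55
eef_pos: [0.5025, 0.1958, 0.0622]
tool_rot: [0.758, -0.652, 0.0, -0.001]
ft_force: [0.5, 0.8, -2.7]
grip_width: 0.0328
grasp_force: 61.1
```

```bash
python3 -c "
from st import *; st((.5019,.1956,.0602))"
```

```text
t 15.55 p [0.5025 0.1958 0.0622] yaw -2.9915 tilt [0.0016 0.0006] F [ 0.5  0.8 -2.7] T [-0.05 -0.02 -0.  ] w 32.8 61.07792615890503 q [ 0.37  0.46 -0.18  0.93  0.   -1.35]
units [0.002 0.012 0.04 ]
```

Emit:
drive_tool:
  rows:
    - {"dx":0,"dy":0,"dz":0.02,"wx":0,"wy":0,"wz":0,"hand":20}
    - {"dx":-0.1,"dy":0,"dz":0.02,"wx":0,"wy":0,"wz":0,"hand":20}
    - {"dx":-0.2,"dy":0,"dz":0.02,"wx":0,"wy":0,"wz":0,"hand":20}
    - {"dx":-0.3,"dy":0,"dz":0.02,"wx":0,"wy":0,"wz":0,"hand":20}
    - {"dx":-0.4,"dy":0,"dz":0.02,"wx":0,"wy":0,"wz":0,"hand":20}
    - {"dx":-0.5,"dy":0,"dz":0.02,"wx":0,"wy":0,"wz":0,"hand":20}
    - {"dx":-0.5,"dy":0,"dz":0.02,"wx":0,"wy":0,"wz":0,"hand":20}

```text
clock: 16.25
eef_pos: [0.498, 0.2211, 0.0603]
tool_rot: [0.759, -0.652, -0.0, -0.0]
ft_force: [-0.1, 0.4, -2.5]
grip_width: 0.0326
grasp_force: 61.1
```

```bash
python3 -c "
from st import *; st((.4883,.2856,.0602))"
```

```text
t 16.25 p [0.498  0.2211 0.0603] yaw -2.9903 tilt [0.0001 0.0002] F [-0.1  0.4 -2.5] T [-0.09  0.04  0.01] w 32.6 61.07711434364319 q [ 0.42  0.47 -0.16  0.94  0.   -1.3 ]
units [-1.304 -0.002  0.002]
```

Emit:
drive_tool:
  rows:
    - {"dx":-0.1,"dy":0,"dz":0,"wx":0,"wy":0,"wz":0,"hand":20}
    - {"dx":-0.2,"dy":0,"dz":0,"wx":0,"wy":0,"wz":0,"hand":20}
    - {"dx":-0.3,"dy":0,"dz":0,"wx":0,"wy":0,"wz":0,"hand":20}
    - {"dx":-0.4,"dy":0,"dz":0,"wx":0,"wy":0,"wz":0,"hand":20}
    - {"dx":-0.5,"dy":0,"dz":0,"wx":0,"wy":0,"wz":0,"hand":20}
    - {"dx":-0.6,"dy":0,"dz":0,"wx":0,"wy":0,"wz":0,"hand":20}

```text
clock: 16.85
eef_pos: [0.4938, 0.2503, 0.0604]
tool_rot: [0.758, -0.652, 0.0, -0.0]
ft_force: [0.9, 0.3, -2.9]
grip_width: 0.0328
grasp_force: 61.1
```

```bash
python3 -c "
from st import *; st((.4883,.2856,.0602))"
```

```text
t 16.85 p [0.4938 0.2503 0.0604] yaw -2.9917 tilt [ 0.0005 -0.0001] F [ 0.9  0.3 -2.9] T [-0.13 -0.16 -0.07] w 32.8 61.10501289367676 q [ 0.47  0.49 -0.14  0.95 -0.   -1.25]
units [-0.715  0.003  0.003]
```

Emit:
drive_tool:
  rows:
    - {"dx":-0.1,"dy":0,"dz":0,"wx":0,"wy":0,"wz":0,"hand":20}
    - {"dx":-0.2,"dy":0,"dz":0,"wx":0,"wy":0,"wz":0,"hand":20}
    - {"dx":-0.3,"dy":0,"dz":0,"wx":0,"wy":0,"wz":0,"hand":20}
    - {"dx":-0.4,"dy":0,"dz":0,"wx":0,"wy":0,"wz":0,"hand":20}
    - {"dx":-0.5,"dy":0,"dz":0,"wx":0,"wy":0,"wz":0,"hand":20}
    - {"dx":-0.56,"dy":0,"dz":0,"wx":0,"wy":0,"wz":0,"hand":20}
    - {"dx":-0.6,"dy":0,"dz":0,"wx":0,"wy":0,"wz":0,"hand":20}
    - {"dx":-0.63,"dy":0,"dz":0,"wx":0,"wy":0,"wz":0,"hand":20}
    - {"dx":-0.66,"dy":0,"dz":0,"wx":0,"wy":0,"wz":0,"hand":20}

```text
clock: 17.75
eef_pos: [0.489, 0.2825, 0.0604]
tool_rot: [0.758, -0.652, 0.0, -0.0]
ft_force: [2.3, -1.4, -3.1]
grip_width: 0.0327
grasp_force: 61.1
```

```bash
python3 -c "
from st import *; st((.4883,.2856,.0602))"
```

```text
t 17.75 p [0.489  0.2825 0.0604] yaw -2.9919 tilt [ 0.0005 -0.0001] F [ 2.3 -1.4 -3.1] T [-0.22 -0.46 -0.15] w 32.7 61.09000325202942 q [ 0.52  0.51 -0.1   0.96 -0.   -1.2 ]
units [-0.063  0.004  0.004]
```

Emit:
drive_tool:
  rows:
    - {"dx":-0.03,"dy":0,"dz":0,"wx":0,"wy":0,"wz":0,"hand":20}
    - {"dx":-0.06,"dy":0,"dz":0,"wx":0,"wy":0,"wz":0,"hand":20}
    - {"dx":-0.08,"dy":0,"dz":0,"wx":0,"wy":0,"wz":0,"hand":20}
    - {"dx":-0.1,"dy":0,"dz":0,"wx":0,"wy":0,"wz":0,"hand":20}

```text
clock: 18.15
eef_pos: [0.4882, 0.2875, 0.0604]
tool_rot: [0.758, -0.652, 0.0, -0.0]
ft_force: [3.5, -0.0, -2.6]
grip_width: 0.0332
grasp_force: 61.1
```

```bash
python3 -c "
from st import *; st((.4883,.2856,.0602))"
```

```text
t 18.15 p [0.4882 0.2875 0.0604] yaw -2.9917 tilt [ 0.0004 -0.    ] F [ 3.5 -0.  -2.6] T [-0.32 -0.59 -0.15] w 33.2 61.09063982963562 q [ 0.53  0.51 -0.1   0.96 -0.   -1.19]
units [0.038 0.003 0.004]
```

Emit:
drive_tool:
  rows:
    - {"dx":-0.02,"dy":0,"dz":0,"wx":0,"wy":0,"wz":0,"hand":20}
    - {"dx":-0.04,"dy":0,"dz":0,"wx":0,"wy":0,"wz":0,"hand":20}
    - {"dx":-0.06,"dy":0,"dz":0,"wx":0,"wy":0,"wz":0,"hand":20}
    - {"dx":-0.08,"dy":0,"dz":0,"wx":0,"wy":0,"wz":0,"hand":20}

```text
clock: 18.55
eef_pos: [0.4876, 0.2908, 0.0603]
tool_rot: [0.758, -0.652, 0.001, 0.0]
ft_force: [3.8, -4.6, -1.8]
grip_width: 0.0327
grasp_force: 61.3
```

```bash
python3 -c "
from st import *; st((.4883,.2856,.0602))"
```

```text
t 18.55 p [0.4876 0.2908 0.0603] yaw -2.992 tilt [ 0.0007 -0.0018] F [ 3.8 -4.6 -1.8] T [-0.99 -0.83 -0.18] w 32.7 61.27081274986267 q [ 0.54  0.51 -0.09  0.96 -0.   -1.18]
units [0.104 0.002 0.003]
```

Emit:
drive_tool:
  rows:
    - {"dx":-0.02,"dy":0,"dz":0,"wx":0,"wy":0,"wz":0,"hand":20}
    - {"dx":-0.04,"dy":0,"dz":0,"wx":0,"wy":0,"wz":0,"hand":20}
    - {"dx":-0.06,"dy":0,"dz":0,"wx":0,"wy":0,"wz":0,"hand":20}
    - {"dx":-0.06,"dy":0,"dz":0,"wx":0,"wy":0,"wz":0,"hand":20}

```text
clock: 18.95
eef_pos: [0.4875, 0.2908, 0.0604]
tool_rot: [0.757, -0.653, 0.003, 0.002]
ft_force: [4.6, -11.4, 0.7]
grip_width: 0.0328
grasp_force: 61.6
```

```bash
python3 -c "
from st import *; st((.4883,.2856,.0602))"
```

```text
t 18.95 p [0.4875 0.2908 0.0604] yaw -2.9939 tilt [ 0.0013 -0.0071] F [  4.6 -11.4   0.7] T [-1.97 -0.95 -0.09] w 32.8 61.574587225914 q [ 0.54  0.51 -0.09  0.97 -0.01 -1.18]
units [ 0.106 -0.     0.004]
```

The tongue hit a hard stop at y=0.2908 with 11 N, about 12 mm deeper than the initial pose, which agrees with the stated 0–12 mm. I'll lower the bar onto the slot floor while holding the push, then cross-check against the mouth edge in the earlier pictures.

Emit:
drive_tool:
  rows:
    - {"dx":0,"dy":0,"dz":0.015,"wx":0,"wy":0,"wz":0,"hand":20}
    - {"dx":0,"dy":0,"dz":0.03,"wx":0,"wy":0,"wz":0,"hand":20}
    - {"dx":-0.03,"dy":0,"dz":0.03,"wx":0,"wy":0,"wz":0,"hand":20}
    - {"dx":-0.06,"dy":0,"dz":0.03,"wx":0,"wy":0,"wz":0,"hand":20}
    - {"dx":-0.06,"dy":0,"dz":0.03,"wx":0,"wy":0,"wz":0,"hand":20}

```text
clock: 19.45
eef_pos: [0.4873, 0.2909, 0.0592]
tool_rot: [0.757, -0.654, 0.005, 0.004]
ft_force: [5.1, -19.2, 5.6]
grip_width: 0.0326
grasp_force: 62.2
```

```bash
python3 - <<'E'
from st import *; st((.4875,.2908,.0602))
c=bot.get_calibration('wrist'); f=240/np.tan(np.radians(c['vfov'])/2)
for nm,p,yaw,u,v in (('w5',[.4930,.2454,.1996],.1508,275,122),('w3',[.4905,.282,.1228],.152,275,211)):
    im=cv2.cvtColor(cv2.imread('pics/%s.png'%nm),6)
    print(nm,im[v-14:v+14:2,u].tolist())
    M=np.array([[-np.sin(yaw),np.cos(yaw),0],[np.cos(yaw),np.sin(yaw),0],[0,0,-1.]])
    T=np.eye(4);T[:3,:3]=M;T[:3,3]=p;T=T@np.array(c['mount']);C=(f,c['cx'],c['cy'],T[:3,3],T[:3,:3],c)
    a=.15
    for z in (.0365,.075,.079):
        q=ray(C,u,v,z); print(z,np.round(q,4),'along from final origin', round(float((q[:2]-[.4875-.0043,.2908+.0285])@[-np.sin(a),np.cos(a)]),4))
E
```

```text
t 19.45 p [0.4873 0.2909 0.0592] yaw -2.9956 tilt [ 0.0019 -0.0125] F [  5.1 -19.2   5.6] T [-3.47 -1.    0.06] w 32.6 62.18081474304199 q [ 0.54  0.52 -0.09  0.97 -0.01 -1.17]
units [ 0.003 -0.004 -0.019]
w5 [137, 81, 88, 105, 102, 84, 44, 44, 38, 39, 54, 58, 59, 61]
0.0365 [0.4488 0.3091 0.0365] along from final origin -0.005
0.075 [0.4532 0.3107 0.075 ] along from final origin -0.0041
0.079 [0.4537 0.3108 0.079 ] along from final origin -0.004
w3 [96, 106, 106, 105, 107, 99, 85, 66, 67, 62, 48, 47, 48, 48]
0.0365 [0.4605 0.301  0.0365] along from final origin -0.0147
0.075 [0.4639 0.311  0.075 ] along from final origin -0.0053
0.079 [0.4643 0.3121 0.079 ] along from final origin -0.0043
```

```bash
python3 - <<'E'
from st import *
c=bot.get_calibration('wrist'); f=240/np.tan(np.radians(c['vfov'])/2)
a=.15; d=np.array([-np.sin(a),np.cos(a)]); n=np.array([np.cos(a),np.sin(a)]); O=np.array([.4832,.3193])
for nm,p,yaw in (('w2',[.4803,.3187,.3027],-.002),('w3',[.4903,.2817,.1226],.152),('w5',[.4930,.2454,.1996],.1508)):
    M=np.array([[-np.sin(yaw),np.cos(yaw),0],[np.cos(yaw),np.sin(yaw),0],[0,0,-1.]])
    T=np.eye(4);T[:3,:3]=M;T[:3,3]=p;T=T@np.array(c['mount']);C=(f,c['cx'],c['cy'],T[:3,3],T[:3,:3],c)
    im=cv2.GaussianBlur(cv2.cvtColor(cv2.imread('pics/%s.png'%nm),6),(3,3),0)
    # profiles along the guide axis at lateral offsets on the straps, plane z
    for z in (.079,):
        for lat in (-.026,-.022,.022,.026):
            s=np.arange(-.02,.115,.001); P=O+np.outer(s,d)+lat*n; uv=proj(C,np.c_[P,0*s+z])
            g=cv2.remap(im,uv[:,0].astype(np.float32).reshape(1,-1),uv[:,1].astype(np.float32).reshape(1,-1),1,borderValue=0)[0].astype(int)
            D=g[2:]-g[:-2]; k=[i for i in range(1,len(D)-1) if abs(D[i])>14 and abs(D[i])>=abs(D[i-1]) and abs(D[i])>abs(D[i+1])]
            print(nm,z,lat,[(int(round(s[i+1]*1e3)),int(D[i])) for i in k])
E
```

```text
w2 0.079 -0.026 [(-4, 24), (63, 18), (67, -16), (82, -27), (108, 43), (111, -36)]
w2 0.079 -0.022 [(-3, 28), (4, 64), (7, -33), (9, 50), (12, -67), (29, -18), (32, 82), (35, -43), (38, 52), (41, -71), (61, 78), (63, -40), (66, 59), (69, -78), (83, -36), (104, 18), (111, 26)]
w2 0.079 0.022 [(-3, 28), (6, 21), (10, -20), (34, 24), (63, 20), (67, -18), (78, -17), (83, -21)]
w2 0.079 0.026 [(-3, 26), (4, 70), (7, -52), (9, 69), (12, -72), (32, 80), (35, -62), (38, 75), (41, -79), (57, -23), (60, 87), (63, -64), (66, 80), (69, -87), (83, -37)]
w3 0.079 -0.026 [(-3, 32), (6, 39), (10, -33), (35, 36), (38, -33), (64, 35), (67, -30), (80, -105)]
w3 0.079 -0.022 [(-8, 17), (-4, 35), (4, 117), (6, -151), (9, 151), (12, -113), (30, -34), (32, 133), (35, -158), (38, 168), (41, -116), (58, -23), (61, 149), (64, -146), (67, 180), (69, -117), (80, -108)]
w3 0.079 0.022 [(-4, 36), (6, 34), (9, -22), (30, -19), (35, 28), (38, -18), (64, 27), (67, -18), (80, -109)]
w3 0.079 0.026 [(-8, 16), (-4, 39), (4, 124), (6, -161), (9, 156), (12, -118), (30, -38), (32, 149), (35, -162), (38, 173), (41, -126), (57, -39), (61, 158), (63, -158), (67, 180), (69, -125), (80, -108)]
w5 0.079 -0.026 [(-6, 16), (-3, 32), (62, -105)]
w5 0.079 -0.022 [(-8, 17), (-3, 34), (5, 114), (8, -93), (11, 89), (13, -102), (31, -31), (34, 133), (36, -84), (39, 104), (42, -105), (58, -34), (62, -72)]
w5 0.079 0.022 [(-6, 18), (-3, 36), (62, -113)]
w5 0.079 0.026 [(-8, 22), (-3, 37), (5, 119), (8, -100), (10, 92), (13, -107), (31, -36), (34, 140), (36, -89), (39, 113), (42, -121), (58, -39), (62, -71)]
```

The weak outermost edge sits 8 mm in front of the bar's origin. That is the block's mouth, with the straps set back about 4 mm, so the 8 mm for "home" matches along with the 12 mm limit and the hard stop. I'll ease the push before releasing.

Emit:
drive_tool:
  rows:
    - {"dx":0.03,"dy":0,"dz":-0.01,"wx":0,"wy":0,"wz":0,"hand":20}
    - {"dx":0.06,"dy":0,"dz":-0.01,"wx":0,"wy":0,"wz":0,"hand":20}
    - {"dx":0.09,"dy":0,"dz":-0.01,"wx":0,"wy":0,"wz":0,"hand":20}
    - {"dx":0.09,"dy":0,"dz":-0.01,"wx":0,"wy":0,"wz":0,"hand":20}

```text
clock: 19.85
eef_pos: [0.4874, 0.2908, 0.0593]
tool_rot: [0.757, -0.653, 0.001, 0.001]
ft_force: [4.8, -6.0, -1.3]
grip_width: 0.0328
grasp_force: 61.3
```

```bash
python3 -c "
from st import *; st((.4875,.2908,.0602))"
```

```text
t 19.85 p [0.4874 0.2908 0.0593] yaw -2.9935 tilt [ 0.0003 -0.0035] F [ 4.8 -6.  -1.3] T [-1.25 -0.81 -0.28] w 32.8 61.254905462265015 q [ 0.54  0.51 -0.09  0.96 -0.   -1.18]
units [ 0.001 -0.002 -0.019]
```

Emit:
drive_tool:
  rows:
    - {"dx":0,"dy":0,"dz":0,"wx":0,"wy":0,"wz":0,"hand":40}
    - {"dx":0,"dy":0,"dz":0,"wx":0,"wy":0,"wz":0,"hand":50}
    - {"dx":0,"dy":0,"dz":0,"wx":0,"wy":0,"wz":0,"hand":65}
    - {"dx":0,"dy":0,"dz":0,"wx":0,"wy":0,"wz":0,"hand":75}
    - {"dx":0,"dy":0,"dz":0,"wx":0,"wy":0,"wz":0,"hand":75}
    - {"dx":0,"dy":0,"dz":-0.5,"wx":0,"wy":0,"wz":0,"hand":75}
    - {"dx":0,"dy":0,"dz":-1.3,"wx":0,"wy":0,"wz":0,"hand":75}
    - {"dx":0,"dy":0,"dz":-2.2,"wx":0,"wy":0,"wz":0,"hand":75}
    - {"dx":0,"dy":0,"dz":-3,"wx":0,"wy":0,"wz":0,"hand":75}
    - {"dx":0,"dy":0,"dz":-3,"wx":0,"wy":0,"wz":0,"hand":75}
    - {"dx":0,"dy":0,"dz":-3,"wx":0,"wy":0,"wz":0,"hand":75}
    - {"dx":0,"dy":0,"dz":-3,"wx":0,"wy":0,"wz":0,"hand":75}
    - {"dx":0,"dy":0,"dz":-3,"wx":0,"wy":0,"wz":0,"hand":75}

```text
clock: 21.15
eef_pos: [0.4861, 0.2924, 0.2074]
tool_rot: [0.758, -0.652, -0.001, 0.002]
ft_force: [0.2, 0.4, 0.8]
grip_width: 0.0751
grasp_force: 0.0
```

```bash
python3 - <<'E'
from st import *; from fit import *; st()
C,im=snap('wrist','w7'); g=cv2.cvtColor(im,7)
r=bot.outline_of('wrist','stop_bar'); print([(round(q['score'],2),np.round(q['extent'])) for q in r[:2]])
reg=r[0]['region'].astype(np.uint8); E_=r[0]['extent']
a0=.15-np.pi; O=(.4832,.3193)
uv=proj(C,[[O[0]-.008*-np.sin(.15),O[1]-.008*np.cos(.15),.0705]])[0]; print('mouth px',uv)
m=np.clip((g.astype(float)-60)/120,0,1)*cv2.dilate(reg,np.ones((7,7)))
# only exposed fork part: rows nearer than mouth
t,bm=int(max(0,E_[1]-E_[3]/2-8)),int(E_[1]+E_[3]/2+8)
lo,hi=(t,int(uv[1])-6) if uv[1]>E_[1] else (int(uv[1])+6,bm)
box=(lo,min(479,hi),int(E_[0]-E_[2]/2-10),int(E_[0]+E_[2]/2+10)); print(box)
print('fit',np.round(fitbar(C,m,(O[0],O[1],a0),.0445,box),4),'expected',O,a0)
for n in ('scene','side'):
    C2,_=snap(n)
    for th in ('flux_bottle','ipa_bottle'):
        for q in bot.look_for(n,th)[:1]: print(n,th,round(q['score'],2),np.round(q['extent'],1))
E
```

```text
t 21.15 p [0.4861 0.2924 0.2074] yaw -2.9914 tilt [-0.0033 -0.0019] F [0.2 0.4 0.8] T [-0.01 -0.04  0.05] w 75.1 0.0 q [ 0.54  0.39  0.13  1.31  0.   -1.18]
[(0.7, array([324., 250.,  51., 193.]))]
mouth px [320.76810406 252.26740671]
(145, 246, 288, 359)
fit [  0.4812   0.3195  -2.991  222.5838] expected (0.4832, 0.3193) -2.991592653589793
scene flux_bottle 0.66 [247.7 264.6  25.4  45. ]
scene ipa_bottle 0.48 [336.  161.2   9.2  37.3]
side flux_bottle 0.92 [329.5 210.3  16.2  42.6]
side ipa_bottle 0.63 [425.2 283.   30.2  64.2]
```

```bash
python3 - <<'E'
from h import *
C=cam('wrist'); im=cv2.GaussianBlur(cv2.cvtColor(cv2.imread('pics/w7.png'),6),(3,3),0)
a=.15; d=np.array([-np.sin(a),np.cos(a)]); n=np.array([np.cos(a),np.sin(a)]); O=np.array([.4812,.3195])
def prof(z,lat,lo,hi,th=14):
    s=np.arange(lo,hi,.0005); P=O+np.outer(s,d)+lat*n; uv=proj(C,np.c_[P,0*s+z])
    g=cv2.remap(im,uv[:,0].astype(np.float32).reshape(1,-1),uv[:,1].astype(np.float32).reshape(1,-1),1)[0].astype(int)
    D=g[4:]-g[:-4]; return [(round(s[i+2]*1e3,1),int(D[i])) for i in range(1,len(D)-1) if abs(D[i])>th and abs(D[i])>=abs(D[i-1]) and abs(D[i])>abs(D[i+1])]
for lat in (-.026,-.022,.022,.026): print('strap',lat,prof(.079,lat,-.03,.02), 'z.0365',prof(.0365,lat,-.03,.0,8))
for lat in (-.0125,.0125): print('bar top',lat,prof(.0705,lat,-.085,.02))
E
```

```text
strap -0.026 [(np.float64(-7.5), 15), (np.float64(-2.5), 28)] z.0365 []
strap -0.022 [(np.float64(-2.5), 34), (np.float64(3.5), -33), (np.float64(6.5), 112), (np.float64(9.5), -79), (np.float64(12.5), 82), (np.float64(15.0), -86)] z.0365 [(np.float64(-6.0), 9)]
strap 0.022 [(np.float64(-19.0), 37), (np.float64(-16.5), -25), (np.float64(-2.5), 28)] z.0365 [(np.float64(-6.0), 18), (np.float64(-3.0), -14), (np.float64(-2.0), -12)]
strap 0.026 [(np.float64(-2.5), 30), (np.float64(3.5), -26), (np.float64(6.5), 108), (np.float64(9.5), -72), (np.float64(12.0), 75), (np.float64(15.0), -93)] z.0365 [(np.float64(-5.0), 25), (np.float64(-2.0), -14)]
bar top -0.0125 [(np.float64(-76.5), 52), (np.float64(-73.5), 95), (np.float64(-9.0), -70), (np.float64(-3.5), -48), (np.float64(1.0), 27)]
bar top 0.0125 [(np.float64(-80.5), -47), (np.float64(-76.5), 50), (np.float64(-73.5), 94), (np.float64(-10.5), -71), (np.float64(-3.5), -55), (np.float64(1.0), 27)]
```

```bash
python3 - <<'E'
from h import *
c=bot.get_calibration('wrist'); f=240/np.tan(np.radians(c['vfov'])/2)
a=.15; d=np.array([-np.sin(a),np.cos(a)]); n=np.array([np.cos(a),np.sin(a)]); O=np.array([.4832,.3193])
p=[.4803,.3187,.3027];yaw=-.002
M=np.array([[-np.sin(yaw),np.cos(yaw),0],[np.cos(yaw),np.sin(yaw),0],[0,0,-1.]])
T=np.eye(4);T[:3,:3]=M;T[:3,3]=p;T=T@np.array(c['mount']);C=(f,c['cx'],c['cy'],T[:3,3],T[:3,:3],c)
im=cv2.cvtColor(cv2.imread('pics/w2.png'),6); print(T[:3,3])
for z in (.045,.055,.065):
    for lat in (-.004,0,.003):
        s=np.arange(.07,.12,.001); P=O+np.outer(s,d)+lat*n; uv=proj(C,np.c_[P,0*s+z])
        g=cv2.remap(im,uv[:,0].astype(np.float32).reshape(1,-1),uv[:,1].astype(np.float32).reshape(1,-1),1)[0].astype(int)
        print(z,lat,g[::1].tolist())
for lat in (-.04,.042): # foot edges front/back at low z
    for z in (.0445,.05):
        s=np.arange(-.02,.12,.002); P=O+np.outer(s,d)+lat*n; uv=proj(C,np.c_[P,0*s+z])
        g=cv2.remap(im,uv[:,0].astype(np.float32).reshape(1,-1),uv[:,1].astype(np.float32).reshape(1,-1),1)[0].astype(int)
        print('foot',z,lat,g.tolist())
E
```

```text
[0.48161392 0.39536283 0.43561217]
0.045 -0.004 [73, 86, 101, 102, 102, 105, 107, 108, 109, 115, 118, 119, 119, 111, 96, 99, 147, 169, 117, 64, 53, 51, 55, 52, 51, 53, 54, 53, 55, 55, 52, 52, 54, 56, 64, 70, 70, 72, 71, 73, 73, 73, 74, 73, 74, 73, 73, 74, 74, 76]
0.045 0 [68, 82, 100, 100, 102, 105, 107, 108, 117, 153, 198, 214, 210, 204, 194, 181, 175, 171, 166, 163, 155, 130, 87, 57, 56, 56, 55, 53, 53, 54, 53, 53, 49, 51, 54, 58, 61, 59, 59, 58, 62, 60, 61, 60, 59, 60, 63, 62, 64, 63]
0.045 0.003 [70, 85, 99, 101, 102, 104, 107, 105, 120, 159, 205, 224, 227, 230, 232, 226, 222, 222, 223, 223, 222, 198, 118, 58, 52, 52, 53, 54, 53, 55, 53, 52, 56, 63, 67, 64, 69, 68, 69, 67, 66, 62, 65, 67, 64, 62, 61, 63, 60, 59]
0.055 -0.004 [74, 84, 100, 103, 101, 105, 107, 108, 108, 111, 108, 111, 110, 96, 76, 95, 155, 158, 99, 60, 51, 52, 55, 51, 51, 52, 54, 51, 55, 54, 53, 54, 55, 59, 70, 71, 73, 71, 74, 74, 73, 75, 74, 75, 73, 75, 76, 75, 76, 78]
0.055 0 [69, 80, 97, 100, 101, 104, 107, 108, 118, 154, 201, 211, 206, 200, 188, 175, 167, 161, 152, 147, 135, 103, 65, 52, 56, 55, 54, 53, 55, 53,
[... 1634 characters left out ...]
 59, 58, 58, 58, 58, 58, 65, 80, 80, 75, 71, 73]
foot 0.0445 0.042 [48, 48, 49, 46, 48, 49, 44, 33, 49, 93, 77, 84, 121, 95, 62, 58, 90, 125, 211, 169, 102, 101, 103, 100, 102, 101, 103, 99, 101, 100, 103, 104, 102, 101, 102, 100, 100, 101, 100, 94, 78, 135, 113, 84, 54, 67, 113, 202, 183, 104, 100, 96, 55, 51, 52, 50, 51, 52, 48, 58, 58, 57, 61, 60, 56, 59, 59, 58, 59, 61]
foot 0.05 0.042 [47, 48, 45, 50, 48, 47, 48, 39, 32, 72, 91, 80, 107, 112, 79, 52, 72, 106, 183, 207, 111, 100, 101, 103, 101, 101, 104, 99, 100, 100, 102, 103, 102, 101, 101, 99, 99, 101, 102, 97, 81, 133, 117, 85, 57, 65, 111, 202, 181, 103, 99, 93, 52, 52, 52, 53, 51, 51, 51, 60, 58, 58, 59, 57, 55, 58, 60, 58, 61, 62]
```

The block's rear nub ends about 91.5 mm behind the bar's origin. Given the 100 mm block length, that puts the mouth 8.5 mm in front, so the bar is home. Handing in.

```bash
python3 -c "
from h import *; print(bot.job_done())"
```

```text
the job is handed in; nothing more can be done
None
```

The stop bar is turned end for end and back in the guide: tongue in against a hard stop, rib up, forked end out, bottles still standing. Measurements put it within about 1 mm of fully home, and I handed the job in at about 21 s without seeing the judge's verdict.

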